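# Sort the washed cutlery into its organiser trays

## Robot

A 7-joint arm with a two-finger parallel gripper is mounted at the origin on a cart in front of the work surface, level with it; the furniture and walls round the work are solid. World frame = base frame: x ahead of the robot, y to its left, z up, the work surface at z = 0. Lengths are in m, angles in rad, forces in N, time in s.
With the tool pointing down it reaches from about 0.4 to 0.9 m from the base axis. Payload 5.6 kg.
Tool frame: the origin (TCP) lies at the very end of the fingers, on their centre line; the grasp point (between the pads) lies 19 mm behind it; z points along the fingers, y is the line along which they close (so a half turn about z gives the same grasp; the last joint's range is limited). The gripper opens to 92 mm and grips with 3 to 60 N. Pads are 20 mm wide; open, the fingers measure 128 mm over their backs; the gripper's body (75 mm by 189 mm) begins 69 mm behind the grasp point.
Start: joints at [1.303, 0.468, -0.012, 1.603, 0.006, 1.071, -0.056], TCP at [0.145, -0.634, 0.215] pointing down, gripper open.
Joint ranges: [-2.53, 2.53], [-0.31, 2.02], [-1.57, 1.55], [0.28, 2.44], [-1.29, 4.43], [0.15, 1.84], [-2.92, 2.92]. Speed limits (rad/s): [2.57, 2.57, 3.14, 3.14, 3.14, 3.14, 3.14].

## Interface

Orientations are given as a unit quaternion [w, x, y, z].
In Python, from plant import * gives the robot as it stands. Calls block until the motion is done:
- move_to(position, orientation): joint-space move of the TCP to a pose.
- servo_line(position, rate=0.15, rot=None, stop_force=None): straight line of the TCP; rot=None keeps the orientation; rate is the mean speed in m/s. With stop_force (N) it stops when the force on the tool has changed by that much, and returns True; else False.
- move_joints(angles): joint-space move.
- ungrasp() and grasp(f_grip=None): open the fingers fully, or close them until they stop; f_grip is the grip in N (None keeps the last).
- pause(seconds).
- solve_ik(position, orientation): joint angles nearest the present ones, or None.
- camera(name): name is "scene" or "side" or "wrist"; returns a dict with "frame" (480x640x3 uint8, red, green, blue), "camera_matrix" (3x3 intrinsics, pixels), "R" (3x3) and "t" (3): a world point X has camera coordinates R X + t. Camera axes: x right, y down, z forward; pixel columns grow to the right and rows downward; lengths in m; the calibration is good to about 2 mm. The wrist camera is an equidistant fisheye: a pixel r from the principal point sees the ray r / f radians off the axis. A picture is of the moment at which its call begins. There is no depth.
A pose or a line that the arm cannot do raises PlanningError and nothing moves.
- hand_in(): hands the job in; it is judged then, once.
Readings, each from a call of its own:
- get_time_s(): time.
- get_qpos(): joint angles.
- get_qd(): joint speeds.
- get_joint_torque(): joint torques, N m.
- get_position(): TCP position.
- get_orientation(): TCP orientation.
- get_ft_force(): force on the tool from outside, world axes, zero at the start.
- get_wrist_torque(): the same for the moment, N m.
- get_width(): opening from 0.0 (shut) to 1.0 (fully open).
- get_grasp_force(): force on a finger pad.
Only numpy, scipy, OpenCV 4.12 (cv2) and the standard library are available. Lean on these libraries where they do the work, as an engineer would, in place of code of your own. Each camera call takes 0.05 s, during which the arm holds its last target. There are 200 camera calls.

## Task

Put the washed cutlery and the peeler away in the wooden trays: the two loose forks in the long tray where a fork already lies, the two loose spoons in the long tray where a spoon already lies, and the peeler in the short narrow tray. Everything must lie flat inside its own tray, lengthwise and with the handle to the front end, which faces the robot, and the fork and spoon that are already there stay in their trays.

Things in the scene. Friction and masses are not known exactly. Their poses are not given: they have to be found in the camera images.
- fork_a: table fork, 207 mm long, 28 wide, 18 high (arched, both ends down), olive-green handle, 40 g, loose. Origin: under its middle; +x to the tines, -x to the handle, z up. Grip across y, 15 to 25 mm behind the middle, where it is 22 wide. Starts lying crosswise (along world y, either way round)
- fork_b: second, identical table fork, 207 mm long, 28 wide, 18 high (arched, both ends down), olive-green handle, 40 g, loose. Origin: under its middle; +x to the tines, -x to the handle, z up. Grip across y, 15 to 25 mm behind the middle, where it is 22 wide. Starts lying crosswise (along world y, either way round)
- spoon_a: table spoon, 201 mm long, bowl 40 wide, 18 high (arched, both ends down), olive-green handle, 45 g, loose. Origin: under its middle; +x to the bowl, -x to the handle, z up. Grip across y, 15 to 25 mm behind the middle, where it is 22 wide. Starts lying crosswise (along world y, either way round)
- spoon_b: second, identical table spoon, 201 mm long, bowl 40 wide, 18 high (arched, both ends down), olive-green handle, 45 g, loose. Origin: under its middle; +x to the bowl, -x to the handle, z up. Grip across y, 15 to 25 mm behind the middle, where it is 22 wide. Starts lying crosswise (along world y, either way round)
- peeler: vegetable peeler, 170 mm long, 25 wide, 18 high, loose, 80 g; black handle (the 105 mm towards -x), narrow metal end (+x) 14 wide. Origin: under its middle, about 2 mm above what it lies on, z up. Grip the handle across y, 25 to 35 mm behind the middle. Starts lying crosswise (along world y, either way round)
- fork_tray: long wooden organiser tray, the one in which a fork already lies, with plain floor, fixed; bay 230 x 90 mm inside, floor 6 and wall tops 30 above the worktop, walls 6 thick. Origin: at worktop height on the bay's centre line, 50 mm in front of its middle (so the middle is at x = +50 mm); +x to the far end, -x to the front end (robot side), y left
- spoon_tray: long wooden organiser tray, the one in which a spoon already lies, with plain floor, fixed; bay 230 x 90 mm inside, floor 6 and wall tops 30 above the worktop, walls 6 thick. Origin: at worktop height on the bay's centre line, 50 mm in front of its middle (so the middle is at x = +50 mm); +x to the far end, -x to the front end (robot side), y left
- peeler_tray: short, narrow, empty wooden organiser tray with plain floor, fixed; bay 196 x 66 mm inside, floor 6 and wall tops 30 above the worktop, walls 6 thick. Origin: at worktop height on the bay's centre line, 50 mm in front of its middle (so the middle is at x = +50 mm); +x to the far end, -x to the front end (robot side), y left
- tray_fork: fork that already lies in the fork tray, along its right-hand (-y) wall, tines to the far end; same kind, size and frame as fork_a; loose
- tray_spoon: spoon that already lies in the spoon tray, along its right-hand (-y) wall, bowl to the far end; same kind, size and frame as spoon_a; loose

How it is judged:
At the end, for the whole second after the job is handed in: All three forks, all three spoons and the peeler are at rest in their own trays: middle within 25 mm of the bay's middle along it and 38 mm (peeler 26) across, underside under 45 mm above the worktop, within 0.3 rad of the tray's length, level within 8 degrees, handle to the front (x of fork_a in the frame of fork_tray between 0.025 and 0.075 m and y of fork_a in the frame of fork_tray between -0.038 and 0.038 m and z of fork_a in the frame of fork_tray between 0 and 0.045 m and x of fork_tray in the frame of fork_a between -0.085 and -0.015 m and angle between the x axis of each of fork_a, fork_b, tray_fork and the x axis of fork_tray, either way round below 0.3 rad and angle between fork_a's own x axis and vertical between 1.43 and 1.71 rad and linear speed of each of fork_a, fork_b, tray_fork, spoon_a, spoon_b, tray_spoon, peeler below 0.02 m/s and x of fork_b in the frame of fork_tray between 0.025 and 0.075 m and y of fork_b in the frame of fork_tray between -0.038 and 0.038 m and z of fork_b in the frame of fork_tray between 0 and 0.045 m and x of fork_tray in the frame of fork_b between -0.085 and -0.015 m and angle between fork_b's own x axis and vertical between 1.43 and 1.71 rad and x of tray_fork in the frame of fork_tray between 0.025 and 0.075 m and y of tray_fork in the frame of fork_tray between -0.038 and 0.038 m and z of tray_fork in the frame of fork_tray between 0 and 0.045 m and x of fork_tray in the frame of tray_fork between -0.085 and -0.015 m and angle between tray_fork's own x axis and vertical between 1.43 and 1.71 rad and x of spoon_a in the frame of spoon_tray between 0.025 and 0.075 m and y of spoon_a in the frame of spoon_tray between -0.038 and 0.038 m and z of spoon_a in the frame of spoon_tray between 0 and 0.045 m and x of spoon_tray in the frame of spoon_a between -0.085 and -0.015 m and angle between the x axis of each of spoon_a, spoon_b, tray_spoon and the x axis of spoon_tray, either way round below 0.3 rad and angle between spoon_a's own x axis and vertical between 1.43 and 1.71 rad and x of spoon_b in the frame of spoon_tray between 0.025 and 0.075 m and y of spoon_b in the frame of spoon_tray between -0.038 and 0.038 m and z of spoon_b in the frame of spoon_tray between 0 and 0.045 m and x of spoon_tray in the frame of spoon_b between -0.085 and -0.015 m and angle between spoon_b's own x axis and vertical between 1.43 and 1.71 rad and x of tray_spoon in the frame of spoon_tray between 0.025 and 0.075 m and y of tray_spoon in the frame of spoon_tray between -0.038 and 0.038 m and z of tray_spoon in the frame of spoon_tray between 0 and 0.045 m and x of spoon_tray in the frame of tray_spoon between -0.085 and -0.015 m and angle between tray_spoon's own x axis and vertical between 1.43 and 1.71 rad and x of peeler in the frame of peeler_tray between 0.025 and 0.075 m and y of peeler in the frame of peeler_tray between -0.026 and 0.026 m and z of peeler in the frame of peeler_tray between 0 and 0.045 m and x of peeler_tray in the frame of peeler between -0.085 and -0.015 m and angle between the x axis of peeler and the x axis of peeler_tray, either way round below 0.3 rad and angle between peeler's own x axis and vertical between 1.43 and 1.71 rad); the robot touches nothing.
It also fails if it takes over 128 s, if anything falls off the work surface, if the arm or the gripper's body presses on something with over 40 N, if the wrist force passes 120 N, or if a joint passes its speed limit or range.

## Working session

There is one attempt and no reset: what is moved stays moved. The work goes in short steps, each a Python script; the robot and the scene stay as the last script left them, time stands still between calls to the robot, and variables do not carry over. Pictures are saved under pics/ and viewed, at most 14 in all, crops included, and the job is handed in when it is done.

```bash
ls; mkdir -p pics
python3 - <<'E'
from plant import *
import cv2,numpy as np
for n in("scene","side"):
    c=camera(n); cv2.imwrite(f"pics/{n}0.png",c["frame"][:,:,::-1]); print(n,c["camera_matrix"].tolist(),c["R"].tolist(),c["t"].tolist())
    np.savez(f"pics/{n}0.npz",**c)
print(get_time_s(),get_orientation())
E
```

```text
pics
scene [[440.3014162245113, 0.0, 318.55727530175216], [0.0, 440.3014162245113, 249.79590574012101], [0.0, 0.0, 1.0]] [[0.5739819187977209, -0.81878379495312, -0.011741124965435739], [-0.51084161290521, -0.3468292874573918, -0.7866068216626405], [0.6399887525712387, 0.4574959480519637, -0.6173425743445407]] [-0.3298400903570531, 0.2565255603179218, 0.7015482834996283]
side [[578.0227784232601, 0.0, 323.01858961852315], [0.0, 578.0227784232601, 228.97145602426082], [0.0, 0.0, 1.0]] [[0.799552409754635, -0.6005293070516944, -0.008971924407158159], [-0.5147235787581088, -0.6774591703053853, -0.5254604742885844], [0.30947630204266235, 0.4247512494874508, -0.8507707062028219]] [-0.4574580266682891, 0.23800541737152278, 1.1616801341322125]
0.1 [-7.67052505e-04  9.93690956e-01  1.12150248e-01 -1.30032536e-04]
```

View pics/scene0.png

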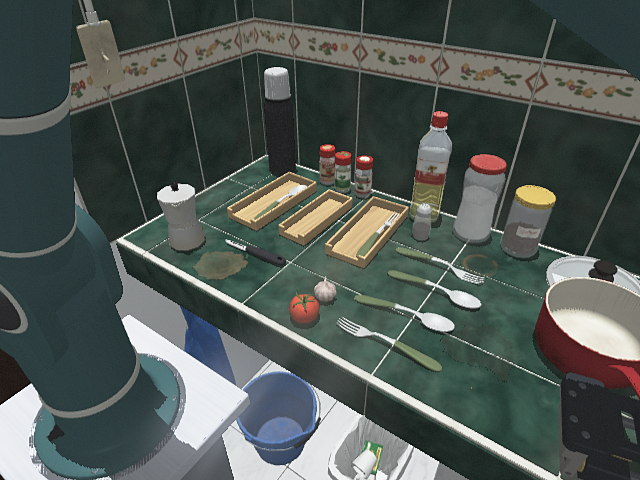

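View pics/side0.png

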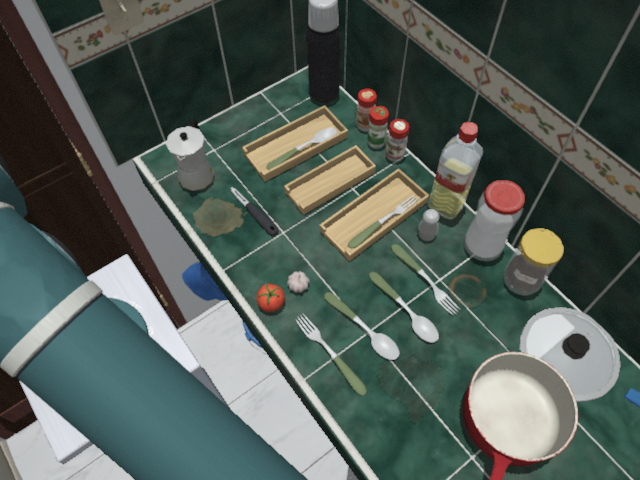

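The scene shows the spoon tray left, the peeler tray in the middle and the fork tray right. The peeler is near (255,212) in the side view, and the four loose pieces lie around (330,355), (362,327), (405,307) and (425,280). I'll enlarge two crops for exact pixels.

Run:
```python
import cv2
im=cv2.imread("pics/side0.png")
for n,(x,y) in dict(a=(230,100),b=(285,245)).items():
    c=cv2.resize(im[y:y+150,x:x+200],(800,600),interpolation=cv2.INTER_CUBIC)
    for i in range(0,200,20): cv2.putText(c,str(x+i),(4*i,10),0,.35,(255,255,255),1); cv2.line(c,(4*i,0),(4*i,600),(90,90,90),1)
    for i in range(0,150,20): cv2.putText(c,str(y+i),(0,4*i+10),0,.35,(255,255,255),1); cv2.line(c,(0,4*i),(800,4*i),(90,90,90),1)
    cv2.imwrite(f"pics/crop_{n}.png",c)
```

```text
(no output)
```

View pics/crop_a.png

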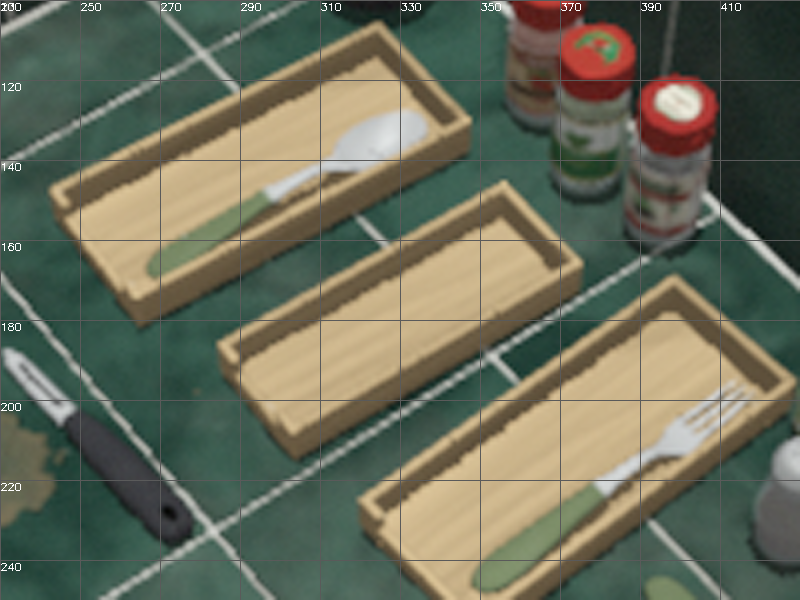

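View pics/crop_b.png

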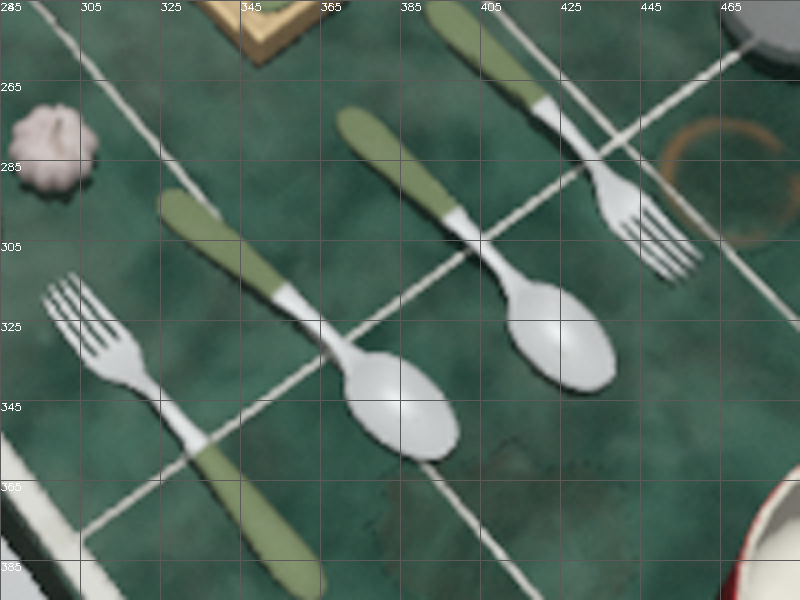

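Pixels read from the crops, for example: front fork tines (299,317) with handle end (365,394), and peeler tip (231,188) with handle end (276.5,233.5). Next I convert them to world points and check the lengths.

```bash
cat > h.py <<'E'
import numpy as np, cv2
def w(c,p,z):
    K,R,t=c["camera_matrix"],c["R"],c["t"]
    d=R.T@np.linalg.solve(K,[p[0],p[1],1]); o=-R.T@t
    return o+d*(z-o[2])/d[2]
E
python3 - <<'E'
from h import *
np.set_printoptions(precision=4,suppress=True)
c=np.load("pics/side0.npz")
# name: head px, handle px, z
P=dict(forkF=((299.25,316.75),(365,393.5),.004),spoonF=((397.5,359.5),(325,293.5),.004),spoonB=((437.5,342),(370,273),.004),
forkB=((457.5,312.5),(392.5,245),.004),peeler=((231,188),(276.5,233.5),.009),tspoon=((336,129.5),(267.5,168),.01),tfork=((416,197.5),(349,247),.01))
for n,(a,b,z) in P.items():
    A,B=w(c,a,z),w(c,b,z); d=A-B; print(n,(A+B)[:2]/2,"L",np.hypot(*d[:2]),"yaw",np.arctan2(d[1],d[0]),B[:2],A[:2])
T=dict(spoon=((324.5,105.5),(347.5,130.5),(242.5,147.5),(264.5,174.5)),peel=((356,145.5),(375.5,166),(284.75,186.5),(304,208)),fork=((399,169.25),(429,195),(320.25,225),(349.5,254)))
for n,q in T.items():
    a,b,d,e=[w(c,p,.03)[:2] for p in q]; v=(a+b-d-e)/2
    print(n,(a+b+d+e)/4,"L",np.linalg.norm(v),"W",np.linalg.norm(a-b),np.linalg.norm(d-e),"yaw",np.arctan2(v[1],v[0]),"\n",a,b,d,e)
for n,p in dict(oil=(450,212),oilback=(470,195),salt=(428,240),redjar=(487,252),spice1=(398,160),spice2=(378,148),spice3=(366,128),garlic=(298,290),tomato=(270,308),pan=(475,420),moka=(195,185),front=(300,395)).items(): print(n,w(c,p,0)[:2])
for n,p,z in(("oiltop",(468,132),.25),("salttop",(430,215),.07),("spicetop",(399,128),.09)): print(n,w(c,p,z))
E
```

```text
forkF [ 0.3687 -0.297 ] L 0.204043706815277 yaw 1.6114072292513206 [ 0.3728 -0.399 ] [ 0.3645 -0.1951]
spoonF [ 0.4523 -0.2853] L 0.20234331770344924 yaw -1.4330853481317039 [ 0.4384 -0.1851] [ 0.4661 -0.3855]
spoonB [ 0.549  -0.3056] L 0.20175803843787532 yaw -1.5252248231940442 [ 0.5444 -0.2048] [ 0.5536 -0.4063]
forkB [ 0.6289 -0.2827] L 0.20311091759739897 yaw -1.561222459932838 [ 0.628  -0.1811] [ 0.6299 -0.3842]
peeler [0.4322 0.0794] L 0.16812030562580524 yaw 1.65589182643008 [ 0.4393 -0.0043] [0.425  0.1632]
tspoon [0.6279 0.1578] L 0.2042542647596966 yaw -0.016877765560903653 [0.5258 0.1595] [0.7301 0.156 ]
tfork [ 0.6485 -0.1247] L 0.20505105778500135 yaw 0.04877395790126951 [ 0.5461 -0.1297] [ 0.7509 -0.1197]
spoon [0.623  0.1783] L 0.23847432843298466 W 0.10066698397812338 0.09967919074674435 yaw -0.046190712023372583 
 [0.7447 0.223 ] [0.7395 0.1225] [0.5054 0.2336] [0.5023 0.134 ]
peel [0.6228 0.0371] L 0.20493038511576211 W 0.07641469224316501 0.07499796078407867 yaw -0.02410482123707535 
 [0.7265 0.0728] [ 0.7241 -0.0036] [0.5202 0.077 ] [0.5206 0.002 ]
fork [ 0.6452 -0.0986] L 0.23927476847599222 W 0.09713036889624121 0.09659031677116628 yaw 0.048441251397837455 
 [ 0.7617 -0.0443] [ 0.7677 -0.1412] [ 0.5227 -0.0561] [ 0.5287 -0.1526]
oil [ 0.7915 -0.1926]
oilback [ 0.8614 -0.1861]
salt [ 0.701  -0.2175]
redjar [ 0.7832 -0.3184]
spice1 [ 0.7958 -0.0058]
spice2 [0.7812 0.0526]
spice3 [0.7988 0.1209]
garlic [ 0.3988 -0.1425]
tomato [ 0.3282 -0.1409]
pan [ 0.5064 -0.5605]
moka [0.364  0.2287]
front [ 0.2725 -0.3254]
oiltop [ 0.7987 -0.1713  0.25  ]
salttop [ 0.7103 -0.1985  0.07  ]
spicetop [0.8052 0.0155 0.09  ]
```

Lengths (202–204 mm, peeler 168) and tray sizes match the given ones, so I'm acting on these poses. Each piece gets a fingertip grip and is released just above the wall tops, because the fully open fingers don't fit inside a tray. First is the spoon at x=0.549.

```bash
cat >> h.py <<'E'
from plant import *
from math import cos,sin,pi
TR=dict(fork=(.6452,-.0986,.047),spoon=(.623,.1783,-.035),peel=(.6228,.0371,-.024))
Q=lambda a:[0,cos(a/2),sin(a/2),0]
def pick_place(x,y,yaw,tray,ty,back=.02,zp=.008,zr=.034,f=20,H=.17):
    g=np.array([x-back*cos(yaw),y-back*sin(yaw)])
    X,Y,A=TR[tray]; p=np.array([X-back*cos(A)-ty*sin(A),Y-back*sin(A)+ty*cos(A)])
    best=None; q0=np.array(get_qpos())
    for k in(0,pi):
        s=[solve_ik([*g,H],Q(yaw+k)),solve_ik([*g,zp],Q(yaw+k)),solve_ik([*p,H],Q(A+k)),solve_ik([*p,zr],Q(A+k))]
        if any(v is None for v in s): continue
        c=np.abs(np.array(s[0])-q0).max()+np.abs(np.array(s[2])-s[0]).max()
        if best is None or c<best[0]: best=(c,k)
    k=best[1]; print("k",k,"cost",best[0])
    if get_width()<.95: ungrasp()
    move_to([*g,H],Q(yaw+k)); 
    hit=servo_line([*g,zp],rate=.15,stop_force=8)
    if hit: print("touched on way down",get_position()); servo_line([*g,H]); return False
    grasp(f); print("width mm",get_width()*92,"force",get_grasp_force())
    servo_line([*g,H],rate=.2); print("lifted",get_width()*92,get_grasp_force())
    if get_width()<.08: return False
    move_to([*p,H],Q(A+k)); hit=servo_line([*p,zr],rate=.15,stop_force=8); print("down",hit,get_position())
    pause(.2); ungrasp(); servo_line([*p,H],rate=.25); print("t",get_time_s()); return True
def snap(n,cam="side",box=None):
    c=camera(cam); np.savez(f"pics/{n}.npz",**c); im=c["frame"][:,:,::-1]
    if box: x,y,X,Y=box; im=cv2.resize(im[y:Y,x:X],(800,600),interpolation=cv2.INTER_CUBIC)
    cv2.imwrite(f"pics/{n}.png",im)
E
python3 - <<'E'
from h import *
s,d=np.load("pics/scene0.npz"),np.load("pics/side0.npz")
pm=lambda c:c["camera_matrix"]@np.c_[c["R"],c["t"]]
X=cv2.triangulatePoints(pm(s),pm(d),np.array([[423.],[205]]),np.array([[430.],[212]])); print("salt top",(X[:3]/X[3]).T)
pick_place(.549,-.3056,-1.525,"spoon",.024)
snap("s1")
E
```

```text
salt top [[ 0.70596238 -0.20017707  0.08692084]]
k 3.141592653589793 cost 1.165618058416419
width mm 24.775768945875722 force 16.43866779108066
lifted 0.30167535398394096 0.0
```

View pics/s1.png

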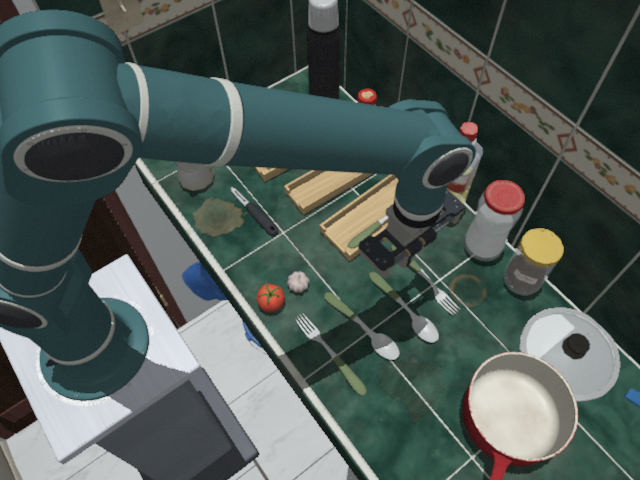

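The side view shows the spoon still at its old place (handle end (370,273), bowl tip (437,341)), so the shallow grip slipped. I'll go deeper and grip harder.

```bash
sed -i 's/zp=.008,zr=.034,f=20/zp=.002,zr=.034,f=40/; s/servo_line(\[\*g,H\],rate=.2); print/servo_line([*g,H],rate=.15); print/' h.py
python3 - <<'E'
from h import *
pick_place(.549,-.3056,-1.525,"spoon",.024)
snap("s2")
E
```

```text
k 3.141592653589793 cost 0.5695844654183368
width mm 27.65303778801398 force 39.86403382063145
lifted 27.502669732326922 39.866978214267874
down False [0.60453134 0.20348957 0.03501292]
t 15.2667
```

View pics/s2.png

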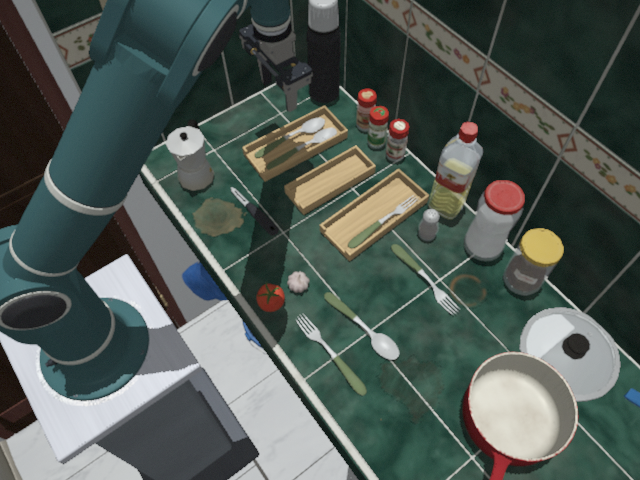

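The second try worked: the spoon lies on the left side of the spoon tray at about (290,138). Next come the back fork and the front spoon.

Run:
```python
from h import *
ok=pick_place(.6289,-.2827,-1.561,"fork",.030,back=.014) and pick_place(.4523,-.2853,-1.433,"spoon",.002,zr=.038)
if ok: move_to([.45,-.1,.25],Q(0))
snap("s3"); snap("s3s","scene")
```

```text
k 3.141592653589793 cost 1.792392698637689
touched on way down [ 0.62750364 -0.26804965  0.00063724]
```

View pics/s3.png

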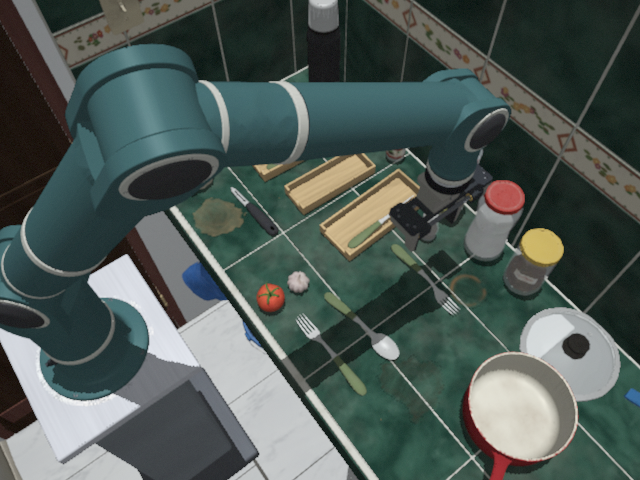

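The fork is untouched: the fingertips only brushed the worktop (z = 0.6 mm), and nothing was knocked. I'll raise the pick height slightly and accept contact at floor level.

```bash
sed -i 's/zp=.002/zp=.004/; s/    if hit: print/    if hit and get_position()[2]>.006: print/' h.py
python3 - <<'E'
from h import *
ok=pick_place(.6289,-.2827,-1.561,"fork",.030,back=.014) and pick_place(.4523,-.2853,-1.433,"spoon",.002,zr=.038)
if ok: move_to([.45,-.1,.25],Q(0))
snap("s4"); snap("s4s","scene")
E
```

```text
k 3.141592653589793 cost 1.1231485967019983
width mm 22.500731181031146 force 36.41461031511426
lifted 22.430949777167292 36.51515085250139
down False [ 0.63058698 -0.06909204  0.03500928]
t 27.475
k 3.141592653589793 cost 1.6511683612758643
width mm 27.713010923835746 force 39.91519507864723
lifted 27.80343667110629 39.918119061912876
down False [0.60374473 0.18147215 0.03900868]
t 36.7
```

View pics/s4.png

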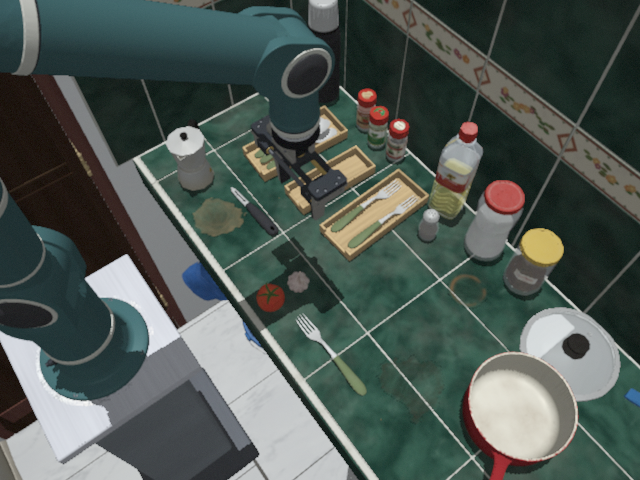

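The back fork now lies in the fork tray at about (365,207), beside the first one, and the spoon has gone into its tray. Last are the front fork and the peeler, then I look with the arm out of the way.

Run:
```python
from h import *
ok=pick_place(.3687,-.297,1.611,"fork",.002) and pick_place(.4322,.0794,1.656,"peel",0,back=.03,zp=.005)
if ok: move_to([.30,-.45,.25],Q(0))
snap("s5",box=(230,100,430,250)); snap("s5f")
```

```text
k 0 cost 4.2054788904813245
width mm 21.96565755080324 force 36.08899299055338
lifted 22.21771890531112 36.07792572118342
down False [ 0.62595615 -0.09764537  0.03497279]
t 48.8917
k 0 cost 2.766976229955498
width mm 24.521208088036715 force 39.971750378608704
lifted 24.421889795122276 39.97141242027283
down False [0.59358694 0.03794128 0.03489417]
t 57.9583
```

View pics/s5.png

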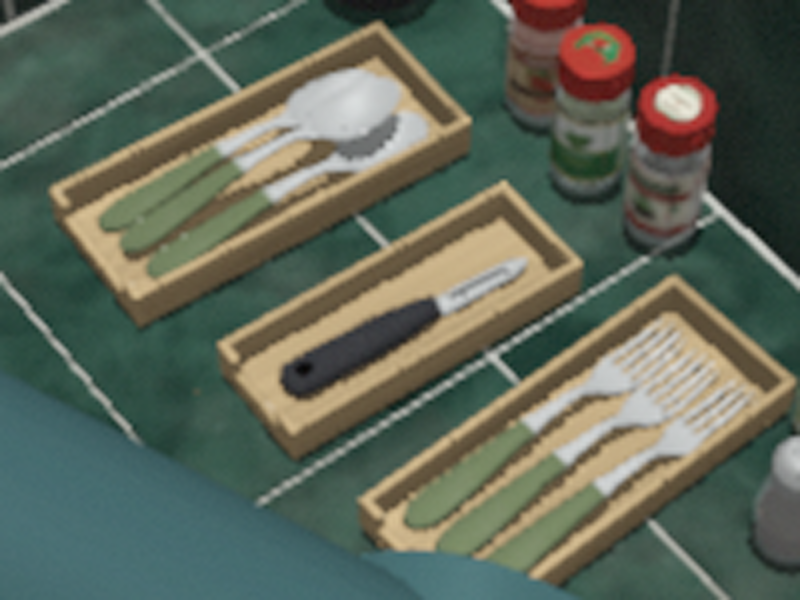

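The crop shows all three forks (heads about (665,335), (700,365), (740,395)), all three spoons with the last bowl nested on the others at (345,105), and the peeler from (285,380) to (525,262). Every piece is lengthwise with its handle to the front, and the arm is clear of everything. I'm handing in.

Run:
```python
from h import *
print(get_time_s(),get_ft_force(),get_position()); print(hand_in())
```

```text
60.125 [-0.21094217  0.36829679 -0.12746319] [ 0.30090417 -0.449345    0.24982212]
the job is handed in; nothing more can be done
None
```

I handed the job in at about 60 s of the 128 s: the last picture shows both loose forks, both loose spoons and the peeler in their own trays, handles to the front, with the third spoon's bowl resting on the other bowls; no verdict was returned.

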